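# Hold the tube rack against the shaker's cushioned rail for clamping

### The arm

A 7-joint arm with a two-finger parallel gripper is mounted at the origin on the work surface. World frame = base frame: x ahead of the robot, y to its left, z up, the work surface at z = 0. Lengths are in m, angles in rad, forces in N, time in s.
With the tool pointing down it reaches from about 0.4 to 0.85 m from the base axis. Payload 6.9 kg.
Tool frame: the origin (TCP) lies between the finger pads, 19 mm behind the fingertips; this is the grasp point; z points along the fingers, y is the line along which they close (so a half turn about z gives the same grasp; the last joint's range is limited). The gripper opens to 85 mm and grips with 20 to 120 N. Pads are 22 mm wide; open, the fingers measure 114 mm over their backs; the gripper's body (76 mm by 85 mm) begins 54 mm behind the grasp point. The pads swing forward as they close: fully open they stand 13 mm farther back than shut.
Start: joints at [1.385, 0.507, -0.238, 1.5, 0.126, 1.149, -0.155], TCP at [0.18, -0.599, 0.25] pointing down, gripper open.
Joint ranges: [-3.08, 3.08], [-0.24, 2.05], [-1.43, 1.35], [0, 2.5], [-1.52, 4.66], [0.17, 1.96], [-2.89, 2.89]. Speed limits (rad/s): [2.39, 2.39, 3.14, 3.14, 3.14, 3.14, 3.14].

### API

Orientations are given as a unit quaternion [w, x, y, z].
In Python, from station import ctrl, get_state, vision, ticket, models gives the robot as it stands. Calls block until the motion is done:
- ctrl.movep(position, orientation): joint-space move of the TCP to a pose.
- ctrl.movel(position, frame=None, max_speed=0.15): straight line of the TCP; frame=None keeps the orientation; max_speed is the mean speed in m/s.
- ctrl.set_joints(angles): joint-space move.
- ctrl.ungrasp() and ctrl.close_gripper(force=None): open the fingers fully, or close them until they stop; force is the grip in N (None keeps the last).
- ctrl.pause(seconds).
- ctrl.ik(position, orientation): joint angles nearest the present ones, or None.
- get_state(): the state.
- vision.grab_frame(name): name is "scene" or "top"; returns (picture, depth): 400x640x3 uint8, blue, green, red; 400x640 float32, m along the optical axis (not along the pixel's ray), 0 where there is no reading.
- vision.camera_info(name): a dict with "mtx" (3x3 intrinsics, pixels), "R" (3x3) and "t" (3): a world point X has camera coordinates R X + t. Camera axes: x right, y down, z forward; pixel columns grow to the right and rows downward; lengths in m; the calibration is good to about 2 mm. A picture is of the moment at which its call begins. camera_info takes no time and is no camera call.
A pose or a line that the arm cannot do raises ctrl.Unreachable and nothing moves.
- ticket.close_job(): hands the job in; it is judged then, once.
Trained networks look in the newest picture that a camera, given by its name, has taken for a name from the list of things; names that differ only in an ending like _2 or _b are one class to them, and where a whole thing is asked for, a point or a joint stands for the part that bears it (a point fixed in the world has none). Each returns a list of dicts, best first, with "p" (0 to 1); they miss things now and then, are a little off and sometimes report something else, mostly with a low value. They report only what shows in the picture. A call takes as long as a camera call. They do not tell look-alikes from the thing itself.
- models.recognise(camera, target): "point" ([column, row] in pixels, amid what is visible of it).
- models.masks_of(camera, target): "mask" (400x640 bool, what is visible of it) and "point" ([column, row] in pixels, amid what is visible of it).
The state is a dict: "time": time; "qpos": joint angles; "qd": joint speeds; "tau": joint torques, N m; "tcp_pos": TCP position; "eef_rot": TCP orientation; "contact_force": force on the tool from outside, world axes, zero at the start; "wrist_torque": the same for the moment, N m; "width": finger opening in m; "gripper_force": force on a finger pad.
Only numpy, scipy, OpenCV 4.12 (cv2) and the standard library are available. Lean on these libraries where they do the work, as an engineer would, in place of code of your own. Each camera call takes 0.05 s, during which the arm holds its last target. There are 200 camera calls.

### The job

Gently set the rack of red-capped tubes flat on the shaker platform, lengthwise along the sprung yellow buffer and centred on it, and let go. Then slide the clamp bar up (the blue tab is its handle) so that it squeezes the rack squarely against the buffer with a steady 10 newtons or so at the buffer (pressed in a bit over half way, never crushed to its stop), and finish while still holding that push, hand on the bar and off the rack, so that I can tighten its thumb-nuts. Keep the tubes upright and leave the other rack and everything else on the bench where it is.

Things in the scene. Friction and masses are not known exactly. Their poses are not given: they have to be found in the camera images.
- rack_red: White block rack, 150 long (x) x 56 wide (y) x 65 mm high, with 2 x 6 glass tubes fixed in it; their RED caps reach 90 mm up. 0.3 to 0.63 kg. Origin: centre of underside, z up; ends alike. Starts on the bench. Grip it across the width at mid length, TCP 55 to 60 mm above its underside (gripper body clears the caps, fingertips clear bar and rail). Lower it: a free fall of 10 mm is a drop.
- rack_green: The same rack with GREEN caps: leave it where it stands. Same axes and sizes.
- shaker: Bench platform shaker, switched off, fixed to the bench: white housing 250 x 240 mm, dials on its -x face, above it a 240 x 240 mm platform. Origin: centre of the underside on the bench, z up; its x axis points from the clamp bar to the fixed rail, its y axis runs along the rail.
- platform (a point): Centre of the platform's smooth steel deck, 112 mm above the bench, where the rack is to stand; axes as the shaker. In this frame: buffer face at rest x = +85 mm, y -100 to +100, 4 to 26 mm above the deck; fixed aluminium rail behind it x = 108 to 116, up to 32 mm above the deck; clamp bar's black face at x = -65 mm + joint clamp_bar, 3 to 27 mm above the deck.
- buffer (a joint): Travel of the sprung buffer strip (black face, yellow body) on the fixed rail: 0 at rest, up to 0.012 m when crushed to its stop; grows towards +x of the shaker. Spring about 1500 N/m: 10 N presses it in 6.7 mm.
- buffer_face (a point): Middle of the buffer's face, 15 mm above the deck; moves with the buffer.
- clamp_bar (a joint): Slide of the clamp bar, 0 to 0.125 m, growing towards the buffer (shaker +x); starts at 0 to 0.025. Guided, no spring, stays where left. With the rack between, rack and resting buffer meet at 0.094; 10 N at the buffer comes at about 0.101. Of the push on the bar, up to 3 N (bar's drag, rack's friction) may not reach the buffer.
- bar_tab (a point): Top centre of the clamp bar's blue tab, 78 mm above the deck; axes as the shaker. Tab 13 mm thick (x), 24 mm wide (y), upright 8 mm behind the middle of the bar (228 mm along y, 16 mm thick, top 27 mm above the deck). The bar's face is 30.5 mm ahead (+x) of the tab's centre. Thumb-nuts (26 mm dia, 40 mm above the deck) 106 mm either side. Pinch the tab across its width, or push it from behind.
- reagent_blue: Small blue dropper bottle, 30 mm diameter, 75 mm high; bystander. Origin: centre of the underside.
- reagent_yellow: Small yellow dropper bottle, 30 mm diameter, 75 mm high; bystander. Origin: centre of the underside.
- tip_box: Orange open box with dividers, 85 x 125 x 55 mm; bystander. Origin: centre of the underside.
- beaker: Clear cup, 72 mm diameter, 85 mm high; bystander. Origin: centre of the underside.
- tally: Grey tally counter with two keys, 50 x 70 x 38 mm; bystander. Origin: centre of the underside.
Things that resemble listed ones, but are neither listed nor needed, are in the scene too. What is shaped like the rack_red but purple is not meant.

How it is judged:
On the way:
1. the red-capped rack stands flat on the platform between the clamp bar and the buffer, lengthwise along the buffer, let go and at rest (angle between rack_red's own z axis and vertical below 0.06 rad and z of rack_red in the frame of platform between -0.006 and 0.006 m and angle between the x axis of rack_red and the y axis of platform, either way round below 0.25 rad and x of rack_red in the frame of buffer_face below -0.015 m and x of rack_red in the frame of bar_tab above 0.055 m and contact force between each of the arm, the fingers and rack_red below 0.2 N and linear speed of rack_red below 0.02 m/s), for 0.2 s.
At the end, for the whole second after the job is handed in: For the last second the red rack stands flat on the deck (6 mm, 0.06 rad), along the buffer (0.12 rad) and centred (30 mm), squeezed by the clamp bar with 5 to 15 N at the buffer, while the fingers hold or push the bar (over 3 N) and the robot does not touch the rack (angle between rack_red's own z axis and vertical below 0.06 rad and z of rack_red in the frame of platform between -0.006 and 0.006 m and angle between the x axis of rack_red and the y axis of platform, either way round below 0.12 rad and y of rack_red in the frame of platform between -0.03 and 0.03 m and contact force between rack_red and buffer between 5 and 15 N and contact force between clamp_bar and rack_red above 4 N and contact force between the fingers and clamp_bar above 3 N and contact force between each of the fingers, the arm and rack_red below 0.2 N and linear speed of rack_red below 0.01 m/s); the arm keeps its last pose, push and grip.
It fails at once if the tubes of the red-capped rack are tipped by more than 0.4 rad (angle between rack_red's own z axis and vertical above 0.4 rad).
It fails at once if the red-capped rack is dropped: it falls free, faster than 0.45 m/s (linear speed of rack_red above 0.45 m/s and contact force between the fingers and rack_red below 0.1 N).
It fails at once if the buffer is crushed to its stop (value of joint buffer above 0.0115 m).
It fails at once if the other rack or another bystander is shifted by more than 25 mm (distance of any of rack_green, reagent_blue, reagent_yellow, tip_box, beaker, tally from where it was at the start of the episode above 0.025 m).
It also fails if it takes over 64 s, if anything falls off the work surface, if the arm or the gripper's body presses on something with over 40 N, if the wrist force passes 120 N, or if a joint passes its speed limit or range.

## Working session

There is one attempt and no reset: what is moved stays moved. The work goes in short steps, each a Python script; the robot and the scene stay as the last script left them, time stands still between calls to the robot, and variables do not carry over. Pictures are saved under pics/ and viewed, at most 10 in all, crops included, and the job is handed in when it is done.

```bash
ls; mkdir -p pics; cat > h.py <<'E'
import numpy as np, cv2
from station import ctrl, get_state, vision, ticket, models
def cloud(n):
    p,d=vision.grab_frame(n); c=vision.camera_info(n); K,R,t=[np.array(c[k],float) for k in("mtx","R","t")]
    v,u=np.mgrid[:400,:640]
    C=np.stack([(u-K[0,2])/K[0,0]*d,(v-K[1,2])/K[1,1]*d,d],-1)
    X=(C-t.ravel())@R; X[d<=0]=np.nan
    return p,X
E
python3 - <<'E'
from h import *
for n in("scene","top"):
    p,X=cloud(n); cv2.imwrite(f"pics/{n}0.png",p)
    for t in("rack_red","rack_green","shaker","bar_tab","buffer","clamp_bar"):
        for m in models.masks_of(n,t)[:4]:
            q=X[m["mask"]]; q=q[~np.isnan(q[:,0])]
            print(n,t,round(m["p"],2),np.round(m["point"]),m["mask"].sum(),np.round(np.median(q,0),3) if len(q) else None,np.round(np.percentile(q,98,axis=0),3) if len(q) else None)
s=get_state();print(s["time"],s["tcp_pos"],s["eef_rot"],s["contact_force"])
E
```

```text
pics
scene rack_red 0.95 [239. 166.] 1304 [ 0.293 -0.223  0.061] [ 0.313 -0.152  0.091]
scene rack_red 0.82 [300. 174.] 1192 [ 0.369 -0.024  0.063] [0.418 0.038 0.091]
scene rack_red 0.76 [147. 210.] 1558 [ 0.449 -0.486  0.063] [ 0.492 -0.422  0.091]
scene rack_red 0.68 [432. 169.] 292 [0.391 0.434 0.029] [0.417 0.479 0.039]
scene rack_green 0.65 [207. 213.] 1273 [ 0.493 -0.313  0.064] [ 0.539 -0.278  0.091]
scene shaker 0.77 [398. 221.] 7901 [0.651 0.197 0.111] [0.746 0.327 0.151]
scene bar_tab 0.66 [396. 184.] 1050 [0.543 0.232 0.137] [0.587 0.332 0.188]
scene clamp_bar 0.87 [396. 187.] 944 [0.547 0.232 0.137] [0.587 0.33  0.188]
top rack_red 0.87 [440. 233.] 720 [ 0.423 -0.485  0.065] [ 0.479 -0.422  0.095]
top rack_red 0.7 [313. 254.] 587 [ 0.343 -0.021  0.067] [0.409 0.032 0.095]
top rack_red 0.7 [369. 275.] 620 [ 0.273 -0.22   0.067] [ 0.306 -0.15   0.095]
top rack_red 0.62 [342. 209.] 675 [ 0.512 -0.134  0.065] [ 0.588 -0.107  0.095]
top rack_green 0.67 [391. 225.] 665 [ 0.457 -0.31   0.066] [ 0.529 -0.278  0.096]
top shaker 0.66 [253. 183.] 4835 [0.589 0.209 0.111] [0.726 0.339 0.149]
top bar_tab 0.93 [243. 196.] 419 [0.545 0.233 0.139] [0.584 0.334 0.19 ]
top buffer 0.58 [262. 160.] 244 [0.683 0.187 0.134] [0.719 0.278 0.143]
top clamp_bar 0.75 [241. 197.] 442 [0.541 0.23  0.139] [0.585 0.336 0.19 ]
0.7 [ 0.17977164 -0.59856656  0.24998618] [-1.15393193e-05  9.89377469e-01  1.45369268e-01 -1.14564323e-05] [-0.52960187  0.01357449 -0.57262681]
```

View pics/scene0.png

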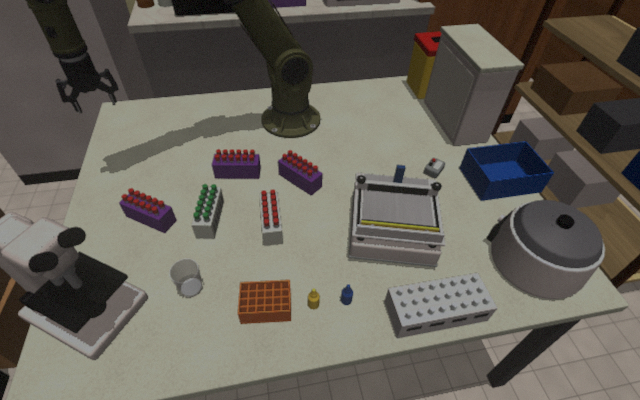

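View pics/top0.png

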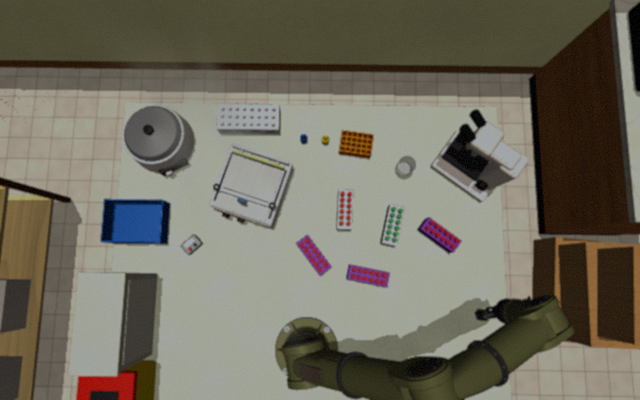

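Candidates for the target: red caps on purple bodies at scene (239,166), (300,174) and (147,210), which are decoys. The green-capped rack is at (207,213). The white rack with red caps is at scene (270,215) / top (344,209), and that's my choice. Next I'll check it in a crop and fit the poses.

```bash
python3 - <<'E'
from h import *
ps,Xs=cloud("scene"); pt,Xt=cloud("top")
a=cv2.resize(ps[170:260,230:320],None,fx=4,fy=4); b=cv2.resize(ps[150:270,340:460],None,fx=3,fy=3)
c=cv2.resize(pt[140:240,200:300],None,fx=3.6,fy=3.6)
cv2.imwrite("pics/crop1.png",np.hstack([a[:360,:250],b[:360,:],c[:,:190*1]])[:, :800])
def rect(q):
    (c,s,a)=cv2.minAreaRect(q[:,:2].astype(np.float32)*1000); return np.round(c,1),np.round(s,1),round(a,1)
for n,X,p in(("scene",Xs,ps),("top",Xt,pt)):
    near=(abs(X[...,0]-.515)<.11)&(abs(X[...,1]+.134)<.07)
    q=X[near&(X[...,2]>.058)&(X[...,2]<.072)]; print(n,"racktop",len(q),rect(q),np.median(q[:,2]))
    q=X[near&(X[...,2]>.082)&(X[...,2]<.1)]; print(n,"caps",len(q),rect(q),np.median(q[:,2]))
    near=(abs(X[...,0]-.62)<.2)&(abs(X[...,1]-.2)<.2)
    q=X[near&(X[...,2]>.105)&(X[...,2]<.117)]; print(n,"deck",len(q),rect(q),np.median(q[:,2]))
    q=X[near&(X[...,2]>.178)&(X[...,2]<.2)]; print(n,"tab",len(q),rect(q),q.mean(0),np.percentile(q[:,2],95))
    y=near&(p[...,0]<.55*p[...,2])&(X[...,2]>.12)&(p[...,1]>.7*p[...,2])
    q=X[y]; print(n,"yellow",len(q),rect(q),np.median(q,0))
    q=X[near&(X[...,2]>.118)&(X[...,2]<.16)];np.save(n+"_up.npy",q); print(n,"up",len(q),rect(q))
E
```

```text
scene racktop 434 (array([ 519.4, -138.1]), array([ 55.8, 152.8]), 87.9) 0.0644240473133752
scene caps 307 (array([ 518.4, -138.2]), array([ 41.2, 127.4]), 87.9) 0.0887926899500543
scene deck 3548 (array([599.9, 211.4]), array([240.1, 243.4]), 72.3) 0.11121790455980993
scene tab 53 (array([528.7, 233.4]), array([23., 14.]), 70.2) [0.53003293 0.23280885 0.18614733] 0.19000667286644837
scene yellow 323 (array([687.5, 185.4]), array([195. ,  10.9]), 72.5) [0.68918428 0.18445158 0.13596577]
scene up 2052 (array([616.1, 205.3]), array([234.7, 201.1]), 72.6)
top racktop 365 (array([ 517.4, -137. ]), array([ 56. , 150.7]), 87.7) 0.06472445171912224
top caps 179 (array([ 517.2, -137.1]), array([ 40.7, 125.5]), 87.7) 0.08938634133606678
top deck 2949 (array([598.1, 212.6]), array([240.5, 239.1]), 72.5) 0.11089661823602036
top tab 26 (array([526.4, 234.9]), array([24.1, 11.7]), 74.9) [0.52610587 0.23486425 0.18846609] 0.192996651187171
top yellow 22 (array([671.7, 145.6]), array([110. ,   3.7]), 73.5) [0.66619787 0.12747506 0.13842979]
top up 914 (array([597.5, 211.2]), array([238.3, 235.2]), 71.6)
```

View pics/crop1.png

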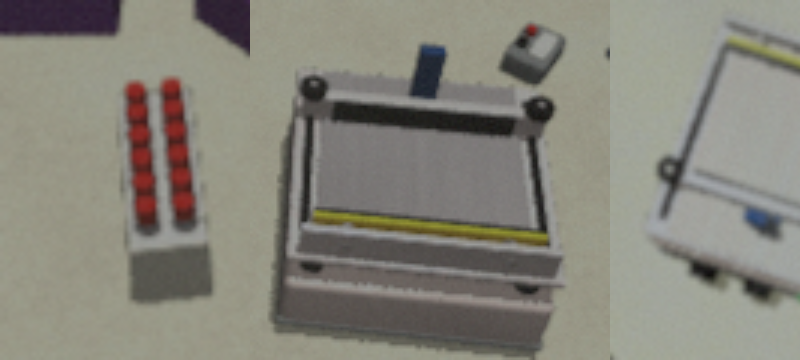

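Crop confirms white body with red caps. In the shaker crop the tab is on the robot side and the yellow buffer on the far side. That puts shaker x at -17.6° and the platform at (0.599, 0.212), with the buffer at +92 mm and the tab at -74 mm (bar ≈ 0.021). These agree with the given sizes. Now the grasp.

```bash
cat >> h.py <<'E'
P=np.array([.599,.212]); A=np.radians(-17.6); ex=np.array([np.cos(A),np.sin(A)]); ey=np.array([-ex[1],ex[0]])
def W(x,y,h): return np.r_[P+x*ex+y*ey,.112+h]      # platform frame -> world
def Q(deg): a=np.radians(deg)/2; return np.array([0,np.cos(a),np.sin(a),0])  # tool x at deg, tool y at deg-90
E
python3 - <<'E'
from h import *
G=np.array([.518,-.1375])
best=None
for g in(-2.1,177.9):
  for r in(74.5,-105.5):
    q1=ctrl.ik(np.r_[G,.058],Q(g)); q2=ctrl.ik(W(.045,0,.06),Q(g+r)); q3=ctrl.ik(W(.045,0,.2),Q(g+r))
    print(g,r,[None if q is None else np.round(q,2) for q in(q1,q2,q3)])
    if all(q is not None for q in(q1,q2,q3)):
      c=abs(np.array(q2)-q1).max()+abs(np.array(q1)-get_state()["qpos"]).max()
      if best is None or c<best[0]: best=(c,g,r)
print(best); _,g,r=best
ctrl.movep(np.r_[G,.2],Q(g)); ctrl.movel(np.r_[G,.058],max_speed=.12)
print(get_state()["tcp_pos"],get_state()["contact_force"])
ctrl.close_gripper(50); s=get_state(); print(s["time"],s["width"],s["gripper_force"],s["tcp_pos"])
ctrl.movel(np.r_[G,.075],max_speed=.06); s=get_state(); print(s["width"],s["contact_force"],s["wrist_torque"])
ctrl.movel(np.r_[G,.31],max_speed=.15)
np.save("gr.npy",[g,r]); p,_=cloud("scene"); cv2.imwrite("pics/lift.png",p[60:260,150:350]); s=get_state();print(s["time"],s["width"],s["contact_force"])
E
```

```text
-2.1 74.5 [array([ 0.36,  0.61, -0.22,  1.96,  0.23,  0.59, -1.62]), array([ 0.15,  0.79, -0.95,  1.47,  0.66,  1.23, -1.19]), array([ 0.21,  0.77, -1.23,  1.24,  0.71,  1.58, -1.2 ])]
-2.1 -105.5 [array([ 0.36,  0.61, -0.22,  1.96,  0.23,  0.59, -1.62]), array([ 0.24,  0.9 , -1.23,  1.46,  0.85,  1.37,  1.81]), array([ 0.21,  0.76, -1.23,  1.24,  0.71,  1.58,  1.95])]
177.9 74.5 [array([ 0.74,  0.74, -0.85,  1.96,  0.77,  0.81,  0.98]), array([ 0.24,  0.9 , -1.23,  1.46,  0.85,  1.37,  1.81]), array([ 0.21,  0.76, -1.23,  1.24,  0.71,  1.58,  1.95])]
177.9 -105.5 [array([ 0.74,  0.74, -0.85,  1.96,  0.77,  0.81,  0.98]), array([ 0.15,  0.79, -0.95,  1.47,  0.66,  1.23, -1.19]), array([ 0.21,  0.77, -1.23,  1.24,  0.71,  1.58, -1.2 ])]
(np.float64(1.9607476424916075), 177.9, 74.5)
[ 0.51844466 -0.13751129  0.05864278] [ 0.011997    0.13722595 -0.10949483]
4.5833 0.05491116860335608 53.82949233055115 [ 0.51833718 -0.13751348  0.05858348]
0.0550996114358792 [ 0.38643351 -0.6904524  -5.03443264] [0.01580214 0.03693953 0.04475994]
6.7833 0.05548479087629786 [-0.07717978 -0.27941461 -5.19541079]
```

```bash
python3 - <<'E'
from h import *
g,r=np.load("gr.npy"); q=Q(g+r)
ctrl.movep(W(.045,0,.21),q); s=get_state(); print(s["time"],s["tcp_pos"],W(.045,0,.21),s["contact_force"])
ctrl.pause(.3); b=np.array(get_state()["contact_force"])
ctrl.movel(W(.045,0,.075),max_speed=.1)
h=.066
while h>.052:
    ctrl.movel(W(.045,0,h),max_speed=.03); f=np.array(get_state()["contact_force"])-b; print(round(h,4),np.round(f,2))
    if f[2]>2: break
    h-=.0015
s=get_state(); print(s["time"],s["tcp_pos"])
p,X=cloud("scene"); cv2.imwrite("pics/place.png",cv2.resize(p[110:270,330:470],None,fx=3.5,fy=3.5))
E
```

```text
8.125 [0.64250834 0.19645046 0.32188068] [0.64189358 0.19839335 0.322     ] [ 0.11264009  0.0822053  -4.76533701]
0.066 [-0.44 -1.2  -0.95]
0.0645 [-0.45 -0.61 -1.67]
0.063 [ 0.42 -0.87 -0.01]
0.0615 [-1.31 -0.41 -1.18]
0.06 [ 0.02 -0.46 -1.75]
0.0585 [-0.13 -0.43  1.31]
0.057 [-0.69 -1.58  9.27]
11.875 [0.6422228  0.19878131 0.17069909]
```

View pics/place.png

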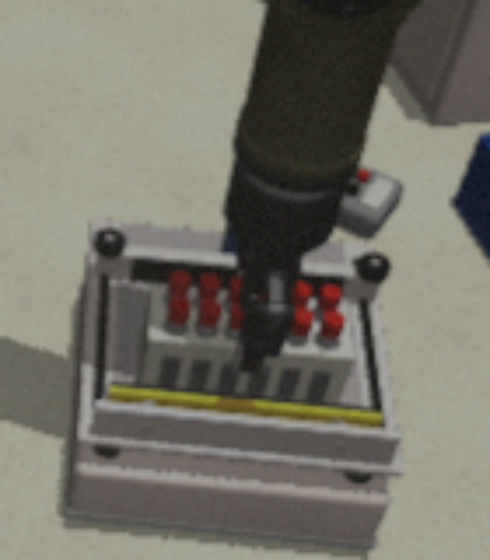

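The rack is seated on the deck in front of the buffer, upright (caps around crop (180–330, 300)). Now I'll release it and re-measure.

```bash
python3 - <<'E'
from h import *
ctrl.movel(W(.045,0,.0582),max_speed=.03)
ctrl.ungrasp(); ctrl.pause(.3)
s=get_state(); print(s["time"],s["width"],s["tcp_pos"])
ctrl.movel(W(.045,0,.2),max_speed=.15)
for d in(-17.6,162.4):
    for x in(-.073,.006): print(d,x,[None if q is None else np.round(q,2) for q in[ctrl.ik(W(x,0,h),Q(d)) for h in(.066,.17)]])
ctrl.movep(W(-.13,-.05,.3),s["eef_rot"])
for n in("scene","top"):
    p,X=cloud(n); cv2.imwrite(f"pics/{n}2.png",p[110:270,330:470] if n=="scene" else p[120:250,180:320])
    l=np.stack([(X[...,:2]-P)@ex,(X[...,:2]-P)@ey,X[...,2]-.112],-1)*1000
    b,gg,rr=[p[...,i].astype(int) for i in range(3)]
    near=(abs(l[...,0])<125)&(abs(l[...,1])<125)
    def rect(q): return len(q),[np.round(v,1) for v in cv2.minAreaRect(q[:,:2].astype(np.float32))] if len(q)>3 else None
    z=l[...,2]
    q=l[near&(z>55)&(z<72)&(abs(b-rr)<30)&(l[...,0]>0)&(l[...,0]<90)]; print(n,"rack",rect(q),np.median(q[:,2]))
    q=l[near&(z>80)&(z<95)&(rr>b+50)]; print(n,"caps",rect(q),np.median(q[:,2]))
    q=l[near&(z>35)&(z<85)&(b>rr+25)]; print(n,"tab",rect(q),np.median(q,0),np.max(q[:,2]))
print(get_state()["time"])
E
```

```text
12.8917 0.08557623596285426 [0.64190728 0.19839885 0.17019737]
-17.6 -0.073 [array([-1.08,  0.77,  1.15,  1.74, -0.77,  1.16, -1.58]), array([-1.09,  0.64,  1.15,  1.58, -0.6 ,  1.32, -1.74])]
-17.6 0.006 [array([-0.94,  0.86,  1.15,  1.57, -0.81,  1.26, -1.53]), array([-0.93,  0.74,  1.15,  1.41, -0.67,  1.41, -1.65])]
162.4 -0.073 [array([ 0.08,  0.62, -0.88,  1.72,  0.54,  1.06,  0.27]), array([ 0.11,  0.53, -0.94,  1.57,  0.44,  1.27,  0.37])]
162.4 0.006 [array([ 0.11,  0.71, -0.86,  1.55,  0.57,  1.15,  0.38]), array([ 0.12,  0.62, -0.91,  1.4 ,  0.49,  1.35,  0.46])]
scene rack (655, [array([46.5, -2.3]), array([149.3,  59.9]), np.float64(89.7)]) 64.21526623918231
scene caps (288, [array([46.4, -1.8]), array([ 43. , 122.5]), np.float64(1.3)]) 89.13577472378083
scene tab (23, [array([-71.2,   0.2]), array([19.9, 11.3]), np.float64(83.0)]) [-71.86363387   0.90732914  76.73751586] 79.76508661282604
top rack (405, [array([44.2, -1.8]), array([150.4,  56.5]), np.float64(89.9)]) 64.1550417091926
top caps (152, [array([44.8, -1.2]), array([ 39.5, 124.6]), np.float64(0.1)]) 89.23907082616245
  return _methods._mean(a, axis=axis, dtype=dtype,
  ret = um.true_divide(
Traceback (most recent call last):
ValueError: zero-size array to reduction operation maximum which has no identity
```

```bash
python3 - <<'E'
from h import *
q=Q(162.4); x0=-.0735
ctrl.movep(W(x0,0,.17),q); ctrl.movel(W(x0,0,.062),max_speed=.1)
ctrl.close_gripper(60); ctrl.pause(.3)
s=get_state(); b=np.array(s["contact_force"]); print(s["time"],s["width"],s["gripper_force"],s["tcp_pos"]-W(x0,0,.062),b)
if s["width"]<.03 and s["width"]>.018:
  for x in list(np.arange(-.06,-.024,.012))+list(np.arange(-.02,-.0065,.004)):
    ctrl.movel(W(x,0,.062),max_speed=.04); s=get_state(); f=np.array(s["contact_force"])-b
    print(round(x,4),np.round((s["tcp_pos"][:2]-P)@ex,4),"push",round(-f[:2]@ex,2),"lat",round(f[:2]@ey,2),round(f[2],2))
    if -f[:2]@ex>9: break
print(get_state()["time"])
p,_=cloud("scene"); cv2.imwrite("pics/push1.png",cv2.resize(p[110:270,330:470],None,fx=3.5,fy=3.5))
E
```

```text
18.3167 0.022903605563497586 59.7284871339798 [0.00044853 0.00150757 0.00052859] [ 1.50123153  4.41115772 -0.68424947]
-0.06 -0.0596 push -0.14 lat 0.4 0.32
-0.048 -0.0476 push -0.48 lat 0.7 0.26
-0.036 -0.0356 push -1.28 lat 0.58 1.36
-0.02 -0.0196 push 0.02 lat 1.6 2.06
-0.016 -0.0155 push -1.06 lat 0.67 1.05
-0.012 -0.0115 push -0.38 lat 1.44 2.39
-0.008 -0.0077 push 0.0 lat 1.2 1.65
21.0083
```

View pics/push1.png

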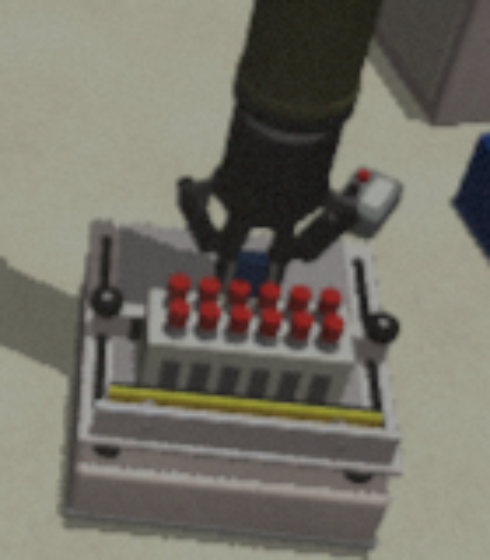

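The tab is pinched and the bar is next to the rack, which is still square. Now the slow squeeze with averaged force.

```bash
python3 - <<'E'
from h import *
b=np.array([1.50,4.41,-.68])
def F():
    r=[]
    for _ in range(8): ctrl.pause(.03); r.append(get_state()["contact_force"])
    f=np.mean(r,0)-b; return -f[:2]@ex,f[:2]@ey,f[2]
x=-.006
while x<.012:
    ctrl.movel(W(x,0,.062),max_speed=.02); f=F(); t=get_state()["tcp_pos"]
    print(round(x,4),np.round((t[:2]-P)@ex,4),np.round(f,2))
    if f[0]>9.5: break
    x+=.001
s=get_state(); print(s["time"],s["width"])
p,_=cloud("scene"); cv2.imwrite("pics/push2.png",cv2.resize(p[110:270,330:470],None,fx=3.5,fy=3.5))
E
```

```text
-0.006 -0.0061 [0.73 1.12 2.24]
-0.005 -0.0053 [1.51 0.73 2.75]
-0.004 -0.0044 [1.4  0.86 2.75]
-0.003 -0.0034 [1.46 0.41 2.76]
-0.002 -0.0024 [1.49 0.75 2.86]
-0.001 -0.0014 [1.47 0.78 2.71]
0.0 -0.0004 [1.77 0.6  2.88]
0.001 0.0006 [1.72 0.48 2.93]
0.002 0.0015 [2.   0.48 3.15]
0.003 0.0021 [2.97 0.43 3.71]
0.004 0.0028 [ 4.11 -0.05  4.18]
0.005 0.0035 [ 5.26 -0.26  4.47]
0.006 0.0041 [ 6.02 -0.57  4.89]
0.007 0.0048 [ 7.17 -1.48  5.74]
0.008 0.0055 [ 8.01 -1.72  5.85]
0.009 0.0061 [ 9.24 -1.57  6.73]
0.01 0.0068 [10.24 -1.98  7.15]
29.8417 0.02337897676667136
```

View pics/push2.png

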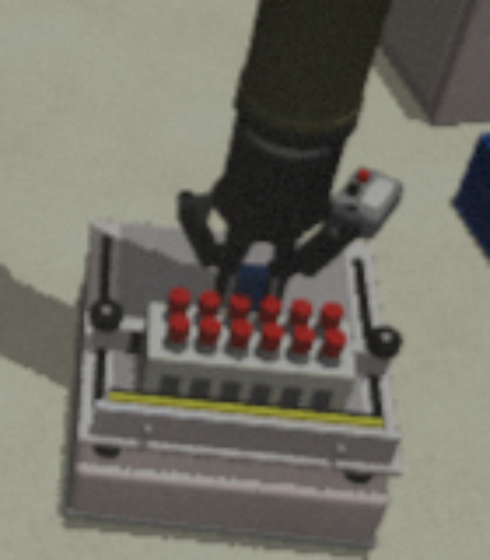

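Contact came at TCP 0.0014. It is now at 0.0068, so about 5.4 mm and 8.4 N at the buffer. A touch more, then a check.

```bash
python3 - <<'E'
from h import *
ctrl.movel(W(.0118,0,.062),max_speed=.01); ctrl.pause(.5)
r=[]
for _ in range(15): ctrl.pause(.03); r.append(get_state()["contact_force"])
f=np.mean(r,0)-[1.50,4.41,-.68]; s=get_state(); x=(s["tcp_pos"][:2]-P)@ex
print(s["time"],round(x,4),"push",-f[:2]@ex,"comp mm",1e3*(x-.0014),s["width"],s["gripper_force"])
p,X=cloud("scene")
l=np.stack([(X[...,:2]-P)@ex,(X[...,:2]-P)@ey,X[...,2]-.112],-1)*1000
c=p.astype(int); q=l[(abs(l[...,1])<110)&(abs(l[...,0])<125)&(l[...,2]>80)&(l[...,2]<95)&(c[...,2]>c[...,0]+50)]
print("caps",cv2.minAreaRect(q[:,:2].astype(np.float32)),np.median(q[:,2]))
push=-f[:2]@ex
if 9<push<14 and 4.5<1e3*(x-.0014)<8: ticket.close_job(); print("closed")
E
```

```text
31.225 0.0081 push 11.851178002086705 comp mm 6.659793480436622 0.023209015431704866 60.65272629261017
caps ((65.71131134033203, -1.5738258361816406), (123.99606323242188, 41.0232048034668), 89.73043823242188) 89.0474179181691
the job is handed in; nothing more can be done
closed
```

The red-capped rack stands upright and square on the platform, about 2 mm off centre, with the gripper still holding the bar's blue tab. The bar squeezes the rack into the buffer by about 6.7 mm, roughly 10 N, and the job was handed in at about 31 s; no verdict was shown.

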